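Dock a finned box and draw off its tight lid

TASK

Slide the finned grey box along the shelf until it is fully home in the clear dock, whose fins interlace with the box's fins and hold its base down; only then draw the tight blue lid straight up off it and set it down gently, open side down, in the middle of the cork mat. Keep the box standing on the shelf, home in the dock with the green pumice inside, keep the lid upright, and leave the scraper, jar, mug and yellow bottle where they are.

Things in the scene. Friction and masses are not known exactly. Their poses are not given: they have to be found in the camera images.
- dock: Clear acrylic dock with white top edges, fixed on the shelf, 35 mm high, open in front. Origin on the shelf; the box slides in along its +x (within 0.3 rad of world x). Cheeks at y = +-39 to 45 mm, x -50 to 62, each with two horizontal inward fins (z 11-16 and 25-30, in to y = +-28, from x = -40). Stop face at x = 51: the box is home with its origin at x = 0 to 1, y within 3 mm of 0, axes parallel.
- dock_mouth (a point): Middle of the dock's open mouth, on the shelf, at x = -82 mm in the dock's frame. Flared guides narrow the way from about +-54 mm here to +-39 mm at x = -50 mm, so they centre a box that is pushed in.
- box: Grey box, loose on the shelf before the dock's mouth, 0.12 to 0.134 m short of home, up to 6 mm and 0.08 rad out of line. Origin: centre of its underside; x is its sliding direction. Foot 100 (x) x 48 x 34 mm high, two horizontal fins a side (z 4-9 and 18-23, out to y = +-36, full length; 2 mm play to the dock's fins). Open aluminium neck 71 x 47 mm above it to z = 80, under the lid. 0.2 to 0.31 kg.
- box_end (a point): Middle of the flat near end of the box's foot (x = -50 mm, z = 17 mm in the box's frame; end face 48 mm wide, 34 mm high), where it can be pushed towards the dock. Pushing takes 1 to 4 N. The lid's near wall, 10 mm farther in and above z = 34 mm, can be pushed as well.
- lid: Blue deep lid, 80 (x) x 56 (y) x 56 mm high, 3 mm walls, open below, 0.09 kg. Origin: centre of its open rim; top at z = 56. Starts on the box, rim on the foot (34 mm above the shelf), axes along the box's. Two rubber pads on the neck hold it with 6 to 12 N, more than the base weighs, over the first 36 mm of travel; clear of the neck after 46 mm. Can be gripped across its 56 mm width.
- pumice: Green pumice block 50 x 32 x 30 mm, inside the box, hidden by the lid at first. Origin at the centre of its underside, 34 mm above the box's origin.
- mat: Cork mat 150 x 150 x 4 mm, fixed flat on the shelf. Origin at the centre of its underside; top at z = 4 mm.
- scraper: Bystander: flat scraper with a handle, lying on the shelf between dock and mat, 280 mm long, blade 65 mm wide, 20 mm high. Origin on the shelf under the middle of its length.
- jar: Bystander: green glass jar, 68 mm across, 90 mm high. Origin at the centre of its underside.
- mug: Bystander: blue mug, 80 mm across, 90 mm high. Origin at the centre of its underside.
- cleaner: Bystander: yellow bottle, 66 mm across, 190 mm high. Origin at the centre of its underside.

How it is judged:
By the outcome, as a careful person would: the job done as asked, in the order asked, and still so for the second after the job is handed in, with the robot touching nothing.
It also fails if it takes over 66 s, if anything falls off the work surface, if the arm or the gripper's body presses on something with over 40 N, if the wrist force passes 120 N, or if a joint passes its speed limit or range.

ROBOT

A 6-joint arm with a two-finger parallel gripper is mounted at the origin on the work surface. World frame = base frame: x ahead of the robot, y to its left, z up, the work surface at z = 0. Lengths are in m, angles in rad, forces in N, time in s.
With the tool pointing down it reaches from about 0.375 to 0.925 m from the base axis. Payload 5.7 kg.
Tool frame: the origin (TCP) lies on the centre line of the jaws, within the pads' length; the fingertips stand 22 mm ahead of it and the grasp point (between the pads) lies 3 mm ahead of it (finger_overhang is the distance from the TCP to the fingertips, in m); z points along the fingers, x is the direction in which the jaws open and shut, and the axes are right-handed (so a half turn about z gives the same grasp; the last joint's range is limited). The gripper opens to 85 mm and grips with 20 to 120 N. Pads are 22 mm wide; open, the fingers measure 114 mm over their backs; the gripper's body (76 mm by 85 mm) begins 54 mm behind the grasp point. The pads swing forward as they close: fully open they stand 13 mm farther back than shut.
Start: joints at [1.088, 0.359, 1.51, -0, 1.272, -0.115], TCP at [0.216, 0.56, 0.253] pointing down, gripper open.
Joint ranges: [-2.97, 2.97], [-1.01, 2.36], [0.21, 2.38], [-0.96, 4.11], [0.2, 2.71], [-2.98, 2.98]. Speed limits (rad/s): [2.39, 2.39, 3.14, 3.14, 3.14, 3.14].

INTERFACE

Orientations are given as a unit quaternion [w, x, y, z].
In Python, from rig import get_obs, capture, get_calibration, finish_job, finger_overhang gives the robot as it stands.
- The arm moves only by the tool apply_moves, never from a script. Its argument "rows" is a list of rows, each a list of 7 numbers: the shift along the tool's x, y, z in m, then the turn, a rotation vector about the tool's x, y, z in degrees, then the finger opening in m, from 0 to 0.0854. In form: [[tx, ty, tz, ax, ay, az, grip], ...]. A call has 1 to 20 rows; each row shifts and turns the commanded pose from where the row before left it, along the tool's axes as they then stand; what a row does not reach is not made up. A row lasts 1/10 s, in which the tool goes at most 50 mm and 8.59 degrees, less where a joint would pass 70% of its speed; a pose out of reach is approached as far as the arm can. A call is refused whole if a number of a shift passes 0.05 or a number of a turn 8.59, either way. A call with a gripper value outside its range is refused whole. The fingers move at their own pace and stop on an object; "newtons" is the grip in N (left out, the last holds). Time passes only in rows, so rows that do not move let the fingers close. It gives the time, the measured TCP pose, the force and the opening at its end, in the units of the state.
- get_obs(): the state, without advancing time (a new reading comes with each control period).
- capture(name): name is "scene" or "side" or "wrist"; returns (picture, depth): 420x560x3 uint8, red, green, blue; 420x560 float32, m along the optical axis (not along the pixel's ray), 0 where there is no reading.
- get_calibration(name): a dict with "fov_y" (degrees; the focal length in pixels is half the picture's height over the tangent of half this angle, whatever the lens; pixels are square), "cx", "cy" (the principal point, pixels), "D" ([k1, k2, p1, p2, k3] as OpenCV has them; the pictures are not rectified), "eye" and "rotation" of the camera in the world. Camera axes: x right, y up, looking along -z (the intrinsics and any distortion apply to the point x, -y, -z); pixel columns grow to the right and rows downward; lengths in m; the calibration is good to about 2 mm. A picture is of the moment at which its call begins: read the wrist's pose just before it. get_calibration takes no time and is no camera call; for the wrist camera it gives the pose at the moment of the call.
- finish_job(): hands the job in, once; it reports no verdict.
The state is a dict: "time": time; "qpos": joint angles; "joint_vel": joint speeds; "joint_efforts": joint torques, N m; "eef_pos": TCP position; "orientation": TCP orientation; "contact_force": force on the tool from outside, world axes, zero at the start; "torque": the same for the moment, N m; "opening": opening from 0.0 (shut) to 1.0 (fully open).
Only numpy, scipy, OpenCV 4.12 (cv2) and the standard library are available. Lean on these libraries where they do the work, as an engineer would, in place of code of your own. Each camera call takes 0.05 s, during which the arm holds its last target.

## Working session

There is one attempt and no reset: what is moved stays moved. The work goes in short steps, Python scripts to look and compute and a tool call to move; the robot and the scene stay as the last step left them, time stands still between calls to the robot, and variables do not carry over. Pictures are saved under pics/ and viewed, and the job is handed in when it is done.

Besides the shell and the picture viewer there is one more tool, called after "Emit:" as name(argument=value, ...), one argument or row to a line, values as JSON. apply_moves: Moves the arm, as the interface text tells. Its arguments: {"type":"object","properties":{"rows":{"type":"array"},"newtons":{"type":"number"}},"required":["rows"]}

```bash
mkdir -p pics; ls
python3 - <<'E'
from rig import *
import cv2
print(get_obs(), finger_overhang)
for n in ("scene","side","wrist"):
    c=get_calibration(n); print(n,c)
    p,d=capture(n); cv2.imwrite(f"pics/{n}0.png",p[:,:,::-1]); 
    import numpy as np; np.savez(f"{n}0.npz",p=p,d=d)
E
```

```text
pics
{'time': 0.0, 'qpos': array([ 1.08794054e+00,  3.59514423e-01,  1.51145193e+00,  1.61403744e-05,
        1.27250897e+00, -1.15104389e-01]), 'joint_vel': array([-1.69240875e-05,  2.18733575e-04, -2.48068523e-05,  2.32328048e-04,
       -5.69952180e-05, -1.23734900e-03]), 'joint_efforts': array([-7.07671916e-06, -5.27623773e+01, -2.78618306e+01, -5.65590908e-04,
        1.31014150e-02,  7.39927202e-06]), 'eef_pos': array([0.21541036, 0.5592993 , 0.25244053]), 'orientation': array([ 4.33221145e-04,  8.24475990e-01,  5.65896152e-01, -8.35756322e-04]), 'contact_force': array([ 0.29791424, -0.30105678,  0.08176731]), 'torque': array([-0.01001645, -0.01545171, -0.00490146]), 'opening': 1.0022297342716302} 0.022
scene {'fov_y': 52.32375134594032, 'cx': 282.5670209723671, 'cy': 213.29377792582028, 'D': array([0.03421692, 0.        , 0.        , 0.        , 0.        ]), 'eye': array([ 1.30839611, -0.55228198,  0.72212675]), 'rotation': array([0.79971254, 0.43119916, 0.1929205 , 0.37055205])}
side {'fov_y': 45.24471740341264, 'cx': 274.1220530630524, 'cy': 208.86180528506767, 'D': array([-0.05199383,  0.        ,  0.        ,  0.        ,  0.        ]), 'eye': array([ 0.12765043, -0.67023073,  1.01000492]), 'rotation': array([ 0.90133509,  0.34732121, -0.09862446, -0.23924096])}
wrist {'fov_y': 60.71502862381154, 'cx': 278.7150272089178, 'cy': 216.6972145906704, 'D': array([-0.07880959,  0.        ,  0.        ,  0.        ,  0.        ]), 'eye': array([0.14203356, 0.5871675 , 0.37333157]), 'rotation': array([ 0.81428529, -0.12861944, -0.08775617,  0.5591917 ])}
```

View pics/scene0.png

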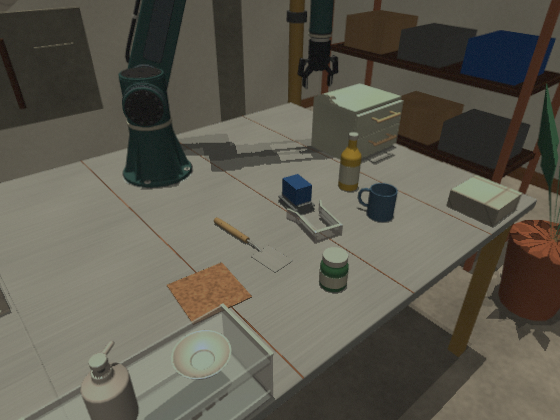

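View pics/side0.png

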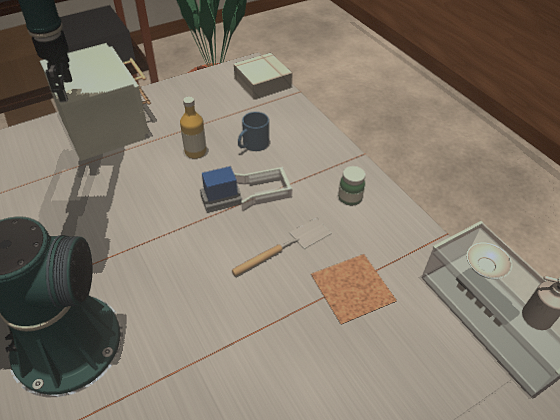

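View pics/wrist0.png

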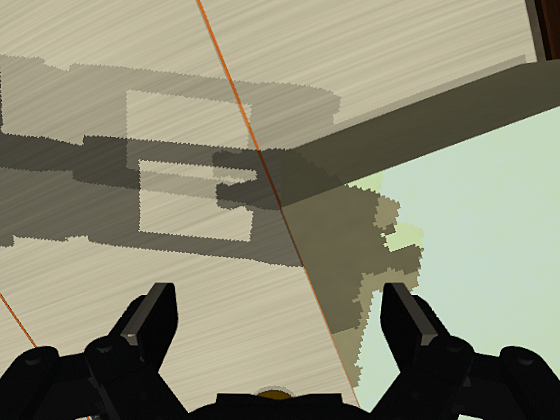

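The scene view shows the blue lid at (297,190) with the dock in front of it at (318,222), the scraper at (250,242) and the mat at (208,290). In the side view the lid is at (220,183), the dock at (268,187) and the mat at (353,288). Next I'll measure them from the depth.

```bash
cat > h.py <<'E'
import numpy as np, cv2
from scipy.spatial.transform import Rotation as R
from rig import *
def K(c,h=420):
    f=h/2/np.tan(np.radians(c['fov_y'])/2); return np.array([[f,0,c['cx']],[0,f,c['cy']],[0,0,1.]])
def rot(c): q=c['rotation']; return R.from_quat([q[1],q[2],q[3],q[0]]).as_matrix()
def rays(c,uv):
    n=cv2.undistortPoints(np.asarray(uv,float).reshape(-1,1,2),K(c),c['D']).reshape(-1,2)
    return np.c_[n[:,0],-n[:,1],-np.ones(len(n))]@rot(c).T
def onplane(c,uv,z):
    r=rays(c,uv); return c['eye']+r*((z-c['eye'][2])/r[:,2])[:,None]
def cloud(c,d):
    v,u=np.mgrid[0:420,0:560]; P=c['eye']+rays(c,np.c_[u.ravel(),v.ravel()])*d.reshape(-1,1)
    P[d.ravel()==0]=np.nan; return P.reshape(420,560,3)
def proj(c,P):
    p=(np.atleast_2d(P)-c['eye'])@rot(c); q=np.c_[p[:,0],-p[:,1],-p[:,2]]
    return cv2.projectPoints(q.reshape(-1,1,3),np.zeros(3),np.zeros(3),K(c),c['D'])[0].reshape(-1,2)
E
python3 - <<'E'
from h import *
for n in("scene","side"):
    z=np.load(n+"0.npz");p,d=z['p'],z['d'];c=get_calibration(n);P=cloud(c,d)
    hsv=cv2.cvtColor(p,cv2.COLOR_RGB2HSV)
    w={'scene':(slice(165,215),slice(270,325)),'side':(slice(160,210),slice(195,245))}[n]
    m=np.zeros((420,560),bool); m[w]=True
    b=m&(hsv[...,0]>105)&(hsv[...,0]<130)&(hsv[...,1]>120)
    Q=P[b];print(n,'lid',b.sum(),np.nanpercentile(Q,[1,50,99],axis=0).round(4).tolist())
    t=Q[Q[:,2]>0.084]; r=cv2.minAreaRect((t[:,:2]*1000).astype(np.float32));print('top',len(t),r, np.median(t[:,2]))
    o=(hsv[...,0]<18)&(hsv[...,1]>90); o[:]&=(P[...,2]<0.02)&(P[...,2]>-0.01)
    k,lab,st,ce=cv2.connectedComponentsWithStats(o.astype(np.uint8)); i=1+np.argmax(st[1:,4])
    Q=P[lab==i];print('mat',st[i],np.nanmedian(Q,0),cv2.minAreaRect((Q[:,:2]*1000).astype(np.float32)))
    # table check
    a=P[300:305,150:155] if n=='side' else P[200:205,60:65]; print('table z',np.nanmean(a[...,2]))
    big=cv2.resize(p[140:340,200:420] if n=='scene' else p[90:290,170:390],None,fx=3.6,fy=3,interpolation=cv2.INTER_CUBIC) if 0 else cv2.resize(p[165:255,260:380] if n=='scene' else p[150:230,190:310],None,fx=6,fy=6,interpolation=cv2.INTER_CUBIC)
    cv2.imwrite(f"pics/{n}0b.png",big[:,:,::-1])
E
```

```text
scene lid 429 [[0.4473, 0.1847, 0.037], [0.4994, 0.2043, 0.0818], [0.5286, 0.2443, 0.0921]]
top 202 ((485.736083984375, 216.96527099609375), (56.50331497192383, 81.25272369384766), 81.05018615722656) 0.08902532250055478
mat [ 129  207  175  172 2849] [ 0.63459125 -0.18751705  0.00397905] ((553.208251953125, -186.0002899169922), (149.43988037109375, 786.1992797851562), 84.11293029785156)
table z -0.0003567545427409069
side lid 26 [[0.4528, 0.192, 0.088], [0.4967, 0.2443, 0.0922], [0.5245, 0.252, 0.0959]]
top 26 ((497.479736328125, 235.08432006835938), (41.20038604736328, 88.61019134521484), 46.968170166015625) 0.09224144527148936
mat [  79  233  370  187 3770] [ 0.62386019 -0.18538264  0.00557647] ((464.8284912109375, -174.91058349609375), (151.07406616210938, 966.5135498046875), 84.33790588378906)
table z 0.0017876033592599061
```

View pics/scene0b.png

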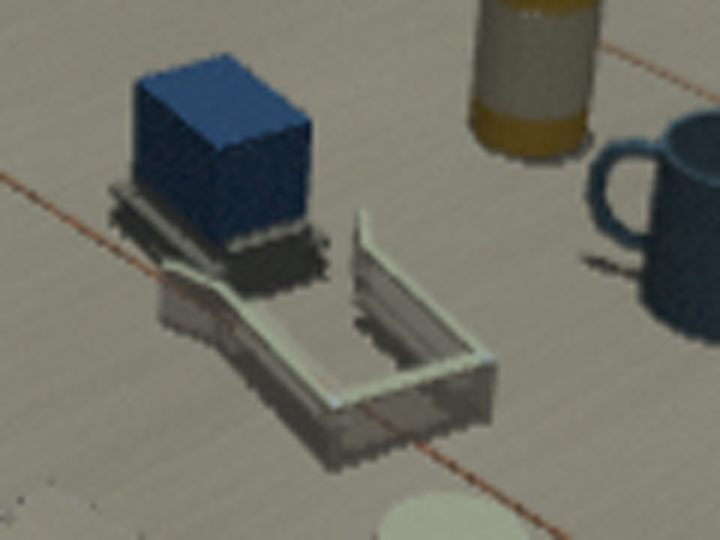

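View pics/side0b.png

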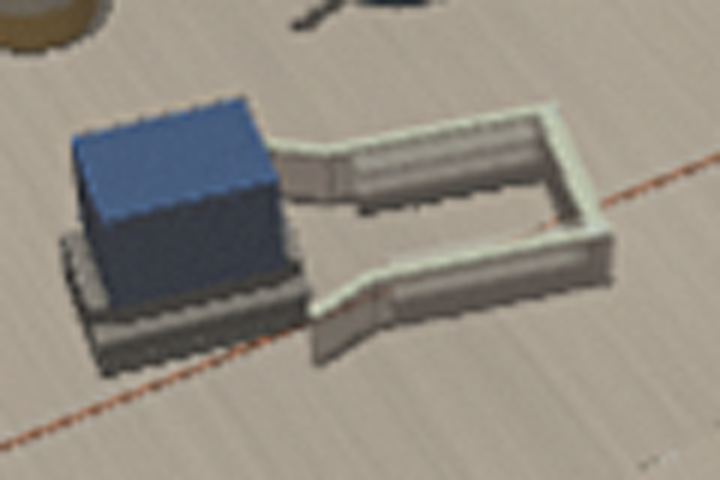

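Run:
```python
from h import *
def px(l,o): return (np.array(l)+.5)/6-.5+np.array(o)
S=get_calibration('scene');D=get_calibration('side')
a=onplane(S,px([[335,405],[492,357],[218,286],[165,264],[361,213],[368,268]],(260,165)),.035)
b=onplane(D,px([[611,233],[553,103],[376,270],[313,313],[275,143],[330,150]],(190,150)),.035)
print('order far-right(y-),far-left(y+),knee -,flare -,flare +,knee +');print(a[:,:2].round(4));print(b[:,:2].round(4))
# lid top corners
la=onplane(S,px([[137,80],[225,55],[312,122],[220,148]],(260,165)),.09)
lb=onplane(D,px([[73,135],[243,97],[278,180],[100,222]],(190,150)),.09)
print(la[:,:2].round(4),la.mean(0));print(lb[:,:2].round(4),lb.mean(0))
for l in(la,lb): print([np.hypot(*(l[i]-l[(i+1)%4])[:2]).round(4) for i in range(4)])
# pairs angles
for n,m in(("a",a),("b",b)):
    v=m[0]-m[1]; print(n,'far edge len',np.hypot(*v[:2]),'axis ang',np.arctan2(v[0],-v[1]), 'mid',(m[0]+m[1])[:2]/2)
# mat by rays z=.004
for n,c in(("scene",S),("side",D)):
    p=np.load(n+"0.npz")['p'];h=cv2.cvtColor(p,cv2.COLOR_RGB2HSV)
    o=((h[...,0]<18)&(h[...,1]>90)).astype(np.uint8)
    o=cv2.morphologyEx(o,cv2.MORPH_OPEN,np.ones((5,5),np.uint8))
    k,lab,st,ce=cv2.connectedComponentsWithStats(o)
    for i in range(1,k):
        if st[i,4]<1000: continue
        v,u=np.nonzero(lab==i); Q=onplane(c,np.c_[u,v],.004)[:,:2]; print(n,st[i],cv2.minAreaRect((Q*1000).astype(np.float32)))
```

```text
order far-right(y-),far-left(y+),knee -,flare -,flare +,knee +
[[0.6563 0.1349]
 [0.6759 0.2179]
 [0.5496 0.1597]
 [0.5184 0.1528]
 [0.5461 0.2608]
 [0.5848 0.2273]]
[[0.6599 0.1353]
 [0.6808 0.2225]
 [0.556  0.167 ]
 [0.5193 0.1574]
 [0.554  0.2624]
 [0.5741 0.2457]]
[[0.4431 0.1983]
 [0.4518 0.2508]
 [0.5308 0.2373]
 [0.5206 0.1851]] [0.48658337 0.21788039 0.09      ]
[[0.4547 0.2579]
 [0.531  0.2432]
 [0.5205 0.1884]
 [0.4424 0.2029]] [0.48716797 0.22310963 0.09      ]
[np.float64(0.0532), np.float64(0.0801), np.float64(0.0532), np.float64(0.0786)]
[np.float64(0.0777), np.float64(0.0558), np.float64(0.0795), np.float64(0.0564)]
a far edge len 0.0853478087076369 axis ang -0.23225911671510172 mid [0.66612588 0.17641223]
b far edge len 0.08966022938012581 axis ang -0.23602675290113384 mid [0.67035901 0.17891775]
scene [ 476    0   84  192 3291] ((-66.86395263671875, 3188.323974609375), (255.3173065185547, 5062.4501953125), 21.031166076660156)
scene [ 341   13   61   72 1557] ((-925.7354736328125, 2310.899169921875), (471.6459655761719, 2400.8779296875), 39.057342529296875)
scene [ 39
[... 225 characters left out ...]
65673828125), 21.235788345336914)
scene [ 169  264   80   56 2608] ((631.0413208007812, -194.38009643554688), (149.67803955078125, 152.87034606933594), 84.17433166503906)
side [ 131    0   57   82 1320] ((662.5578002929688, 1149.480712890625), (650.511962890625, 223.40406799316406), 66.90707397460938)
side [  334     0   226   164 18852] ((1621.325927734375, 600.414306640625), (1205.6934814453125, 948.28173828125), 38.179847717285156)
side [   0   25   47   76 2594] ((152.39431762695312, 1257.55126953125), (532.6224975585938, 157.29493713378906), 80.91522979736328)
side [ 313  255   81   68 3305] ((633.865234375, -191.1353759765625), (149.6221466064453, 152.86386108398438), 84.4854965209961)
```

```bash
cat >> h.py <<'E'
def tool():
    o=get_obs(); q=o['orientation']; return o['eef_pos'],R.from_quat([q[1],q[2],q[3],q[0]]).as_matrix(),o
def dto(target,yaw_y=None):
    """tool-frame shift to target; turn about tool z (deg) so tool y lies at world angle yaw_y (apply after shift)"""
    p,M,o=tool(); s=M.T@(np.array(target)-p); a=None
    if yaw_y is not None:
        a=-np.degrees((yaw_y-np.arctan2(M[1,1],M[0,1])+np.pi)%(2*np.pi)-np.pi)
    return s.round(4),a,(M[:,2].round(4))
def snap(n,name):
    c=get_calibration(n);p,d=capture(n);cv2.imwrite(f"pics/{name}.png",p[:,:,::-1]);np.savez(name+".npz",p=p,d=d,c=np.array(c,dtype=object));return c,p,d
E
python3 - <<'E'
from h import *
print(dto([.47,.225,.30],-.235))
S=get_calibration('scene');D=get_calibration('side')
for n,u in((S,[[348,187],[381,213],[333,285]]),(D,[[194,153],[256,146],[350,198]])): print(onplane(n,u,0)[:,:2].round(3))
E
```

```text
(array([-0.2206,  0.3577, -0.0471]), np.float64(-7.606899396147106), array([-7.0e-04, -1.3e-03, -1.0e+00]))
[[0.509 0.435]
 [0.68  0.394]
 [0.807 0.05 ]]
[[0.501 0.436]
 [0.679 0.373]
 [0.801 0.053]]
```

Emit:
apply_moves(
  rows=[
    [-0.0184,0.0298,-0.004,0,0,0,0.085],
    [-0.0184,0.0298,-0.004,0,0,0,0.085],
    [-0.0184,0.0298,-0.004,0,0,0,0.085],
    [-0.0184,0.0298,-0.004,0,0,0,0.085],
    [-0.0184,0.0298,-0.004,0,0,0,0.085],
    [-0.0184,0.0298,-0.004,0,0,0,0.085],
    [-0.0184,0.0298,-0.004,0,0,0,0.085],
    [-0.0184,0.0298,-0.004,0,0,0,0.085],
    [-0.0184,0.0298,-0.004,0,0,0,0.085],
    [-0.0184,0.0298,-0.004,0,0,0,0.085],
    [-0.0184,0.0298,-0.004,0,0,0,0.085],
    [-0.0184,0.0298,-0.004,0,0,0,0.085],
    [0,0,0,0,0,-7.6,0],
    [0,0,0,0,0,0,0],
    [0,0,0,0,0,0,0],
  ],
)

```text
time: 1.65
eef_pos: [0.4696, 0.2253, 0.301]
orientation: [-0.0, 0.786, 0.618, -0.0]
contact_force: [-0.2, 0.2, -1.0]
opening: 0.513
```

Run:
```python
from h import *
print(dto([.47,.225,.30],-.235)); snap('wrist','w1')
```

```text
(array([-0.0002,  0.0005,  0.001 ]), np.float64(-0.19377042841983483), array([-9.e-04, -1.e-04, -1.e+00]))
```

View pics/w1.png

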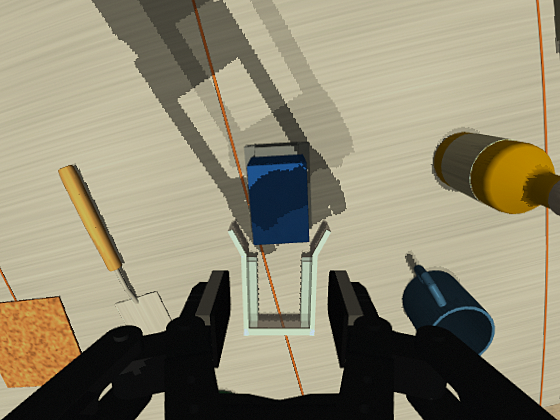

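The wrist view shows the box and lid at (278,200) in front of the dock's mouth, with the dock's white far edge near (280,332). I'll enlarge this to read the corners.

Run:
```python
from h import *
p=np.load('w1.npz')['p']; c=cv2.resize(p[135:240,220:340],None,fx=5.5,fy=5.5,interpolation=cv2.INTER_CUBIC);cv2.imwrite('pics/w1a.png',np.clip(c[:,:,::-1].astype(float)*1.5,0,255).astype(np.uint8))
c=cv2.resize(p[215:345,220:340],None,fx=4.5,fy=4.5,interpolation=cv2.INTER_CUBIC);cv2.imwrite('pics/w1b.png',c[:,:,::-1])
```

```text
(no output)
```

View pics/w1a.png

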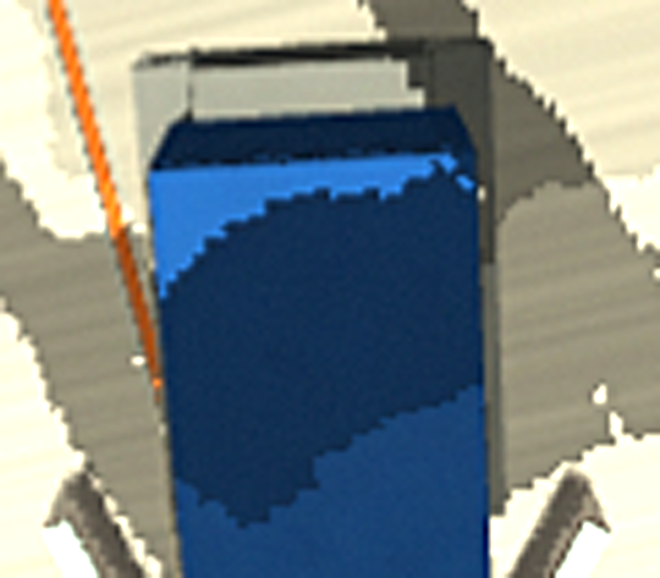

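View pics/w1b.png

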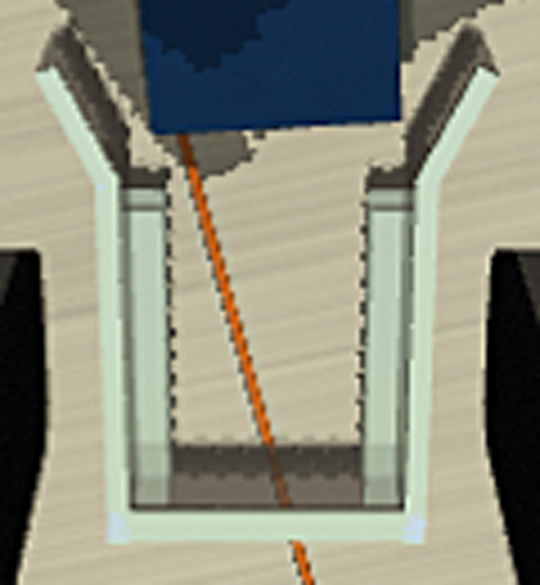

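Run:
```python
from h import *
W=np.load('w1.npz',allow_pickle=True)['c'].item()
def px(l,s,o): return (np.array(l)+.5)/s-.5+np.array(o)
d=onplane(W,px([[108,543],[425,543],[95,185],[440,185],[38,68],[498,72]],4.5,(220,215)),.035)[:,:2]
print(d.round(4).tolist())
L=onplane(W,np.r_[px([[150,172],[472,157]],5.5,(220,135)),px([[152,132],[402,118]],4.5,(220,215))],.09)[:,:2];print('lid',L.round(4).tolist(),L.mean(0))
print([np.hypot(*(L[i]-L[j])).round(4) for i,j in((0,1),(2,3),(0,2),(1,3))])
f=onplane(W,px([[190,55],[430,45]],5.5,(220,135)),.034)[:,:2];print('foot end',f, np.hypot(*(f[0]-f[1])))
# dock axis
k=(d[2]+d[3])/2; e=(d[0]+d[1])/2; 
# sides: index0 image-left = y-?
a1=e-k; print('axis from mids',np.arctan2(a1[1],a1[0]),np.hypot(*a1)); v=d[1]-d[0];print('far',np.hypot(*v),np.arctan2(-v[0],v[1])); v=d[3]-d[2];print('knee w',np.hypot(*v),np.arctan2(-v[0],v[1]))
la=(L[2]+L[3]-L[0]-L[1])/2; print('lid axis',np.arctan2(la[1],la[0]))
t=np.arctan2(a1[1],a1[0]);u=np.array([np.cos(t),np.sin(t)]);
o=(e-.062*u + k+.05*u)/2; print('dock origin',o,e-.062*u,k+.05*u)
r=L.mean(0)-o; print('box in dock frame', r@u, r@np.array([-u[1],u[0]]))
print('home box end',o-.05*u)
```

```text
[[0.6591, 0.1325], [0.6805, 0.2203], [0.5508, 0.1591], [0.5721, 0.2468], [0.516, 0.1537], [0.5448, 0.2676]]
lid [[0.4418, 0.201], [0.4522, 0.2546], [0.519, 0.1868], [0.5288, 0.2414]] [0.48544295 0.22093568]
[np.float64(0.0546), np.float64(0.0554), np.float64(0.0785), np.float64(0.0777)]
foot end [[0.42968389 0.20741954]
 [0.43883109 0.25325547]] 0.04673974783488482
axis from mids -0.24022973931762934 0.1115644804138231
far 0.0903655955166872 -0.2383800874719211
knee w 0.09024879547185219 -0.23823324273400917
lid axis -0.176026858994193
dock origin [0.60978806 0.19111368] [0.60957656 0.19116549] [0.60999957 0.19106187]
box in dock frame -0.12786975770531134 -0.0006192992058391446
home box end [0.5612239  0.20300997]
```

Both views agree: the dock is at (0.610, 0.191) with its axis at −0.239 rad. The box is 0.128 m short of home, 0.6 mm off the dock's line and 0.063 rad out of line. I'll move behind it with the fingers shut.

Run:
```python
from h import *
print(dto([.398,.2427,.045],-.239),tool()[2]['opening'])
```

```text
(array([-0.    , -0.0733,  0.2561]), np.float64(0.09113118667137331), array([-9.e-04, -1.e-04, -1.e+00])) 0.41788252825267025
```

Emit:
apply_moves(
  rows=[
    [0,-0.0245,0,0,0,0,0],
    [0,-0.0245,0,0,0,0,0],
    [0,-0.0243,0,0,0,0,0],
    [0,0,0.04,0,0,0,0],
    [0,0,0.04,0,0,0,0],
    [0,0,0.04,0,0,0,0],
    [0,0,0.04,0,0,0,0],
    [0,0,0.04,0,0,0,0],
    [0,0,0.03,0,0,0,0],
    [0,0,0.016,0,0,0,0],
    [0,0,0.01,0,0,0,0],
    [0,0,0,0,0,0,0],
    [0,0,0,0,0,0,0],
  ],
)

```text
time: 3.0
eef_pos: [0.399, 0.2427, 0.0458]
orientation: [0.0, 0.785, 0.619, 0.0]
contact_force: [-0.1, 0.2, -0.0]
opening: 0.003
```

Run:
```python
from h import *
print(dto([.398,.2427,.045],-.239),tool()[2]['opening'],tool()[2]['contact_force']); c,p,d=snap('side','s2'); snap('wrist','w2')
cv2.imwrite('pics/s2c.png',cv2.resize(p[120:240,140:310],None,fx=4,fy=4,interpolation=cv2.INTER_CUBIC)[:,:,::-1])
```

```text
(array([-0.0003, -0.001 ,  0.0008]), np.float64(0.21912549028620604), array([ 7.e-04,  2.e-04, -1.e+00])) 0.003164025259676775 [-0.09992589  0.19734827 -0.04406274]
```

View pics/s2c.png

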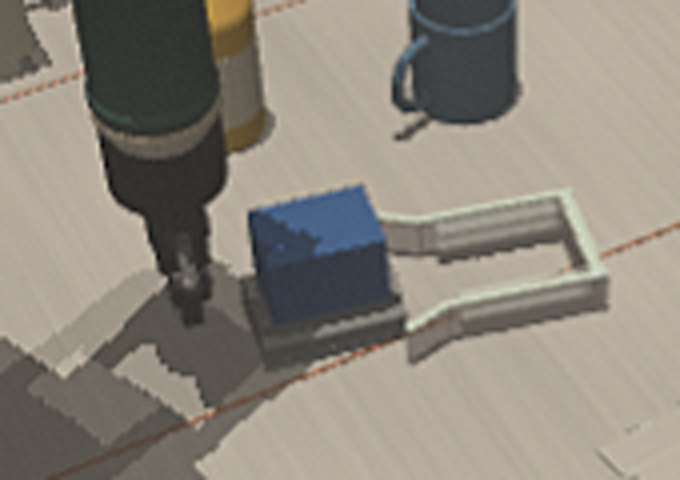

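View pics/w2.png

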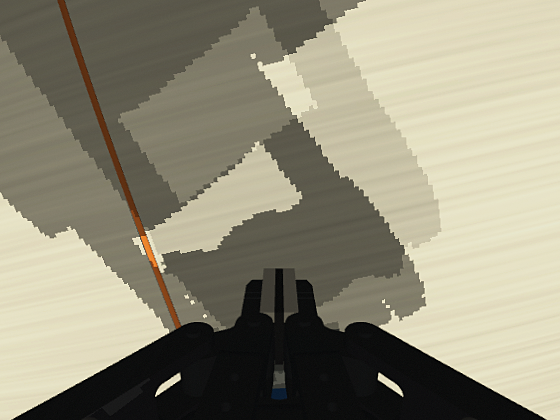

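Emit:
apply_moves(
  rows=[
    [0,0.008,0.0008,0,0,0,0],
    [0,0.008,0,0,0,0,0],
    [0,0.005,0,0,0,0,0],
    [0,0.005,0,0,0,0,0],
    [0,0.005,0,0,0,0,0],
    [0,0.005,0,0,0,0,0],
    [0,0.005,0,0,0,0,0],
    [0,0.005,0,0,0,0,0],
    [0,0,0,0,0,0,0],
  ],
)

```text
time: 4.0
eef_pos: [0.4448, 0.2316, 0.0445]
orientation: [0.0, 0.785, 0.619, 0.001]
contact_force: [0.6, -0.1, -0.1]
opening: 0.002
```

Run:
```python
from h import *
p,M,o=tool();u=np.array([.9716,-.2367]);print('dock x',(p[:2]-[.6098,.1911])@u,'tool force',M.T@o['contact_force'],p); c,p,d=snap('side','s3')
cv2.imwrite('pics/s3c.png',cv2.resize(p[120:240,140:310],None,fx=4,fy=4,interpolation=cv2.INTER_CUBIC)[:,:,::-1])
```

```text
dock x -0.16990519297969872 tool force [0.02982821 0.64506665 0.05766318] [0.44479052 0.23158155 0.04449006]
```

View pics/s3c.png

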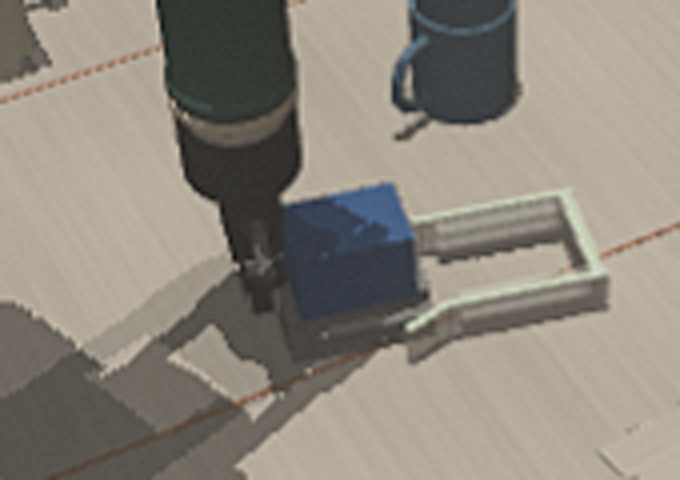

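The box is moving into the mouth straight. I'll keep pushing.

Emit:
apply_moves(
  rows=[
    [0,0.005,0,0,0,0,0],
    [0,0.005,0,0,0,0,0],
    [0,0.005,0,0,0,0,0],
    [0,0.005,0,0,0,0,0],
    [0,0.005,0,0,0,0,0],
    [0,0.005,0,0,0,0,0],
    [0,0.005,0,0,0,0,0],
    [0,0.005,0,0,0,0,0],
    [0,0.005,0,0,0,0,0],
    [0,0.005,0,0,0,0,0],
    [0,0,0,0,0,0,0],
  ],
)

```text
time: 5.15
eef_pos: [0.4936, 0.2199, 0.0447]
orientation: [0.001, 0.785, 0.619, 0.001]
contact_force: [-0.3, -0.2, 0.3]
opening: 0.004
```

Run:
```python
from h import *
p,M,o=tool();u=np.array([.9716,-.2367]);print('dock x',(p[:2]-[.6098,.1911])@u,'tool force',M.T@o['contact_force'],p); c,p,d=snap('side','s4')
cv2.imwrite('pics/s4c.png',cv2.resize(p[120:240,140:310],None,fx=4,fy=4,interpolation=cv2.INTER_CUBIC)[:,:,::-1])
```

```text
dock x -0.11971159700028393 tool force [-0.2817055  -0.22452518 -0.29108206] [0.49360283 0.21988929 0.04465877]
```

View pics/s4c.png

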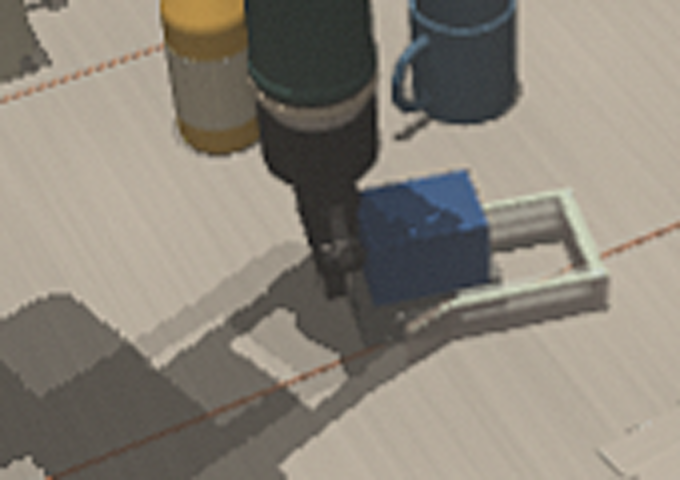

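Emit:
apply_moves(
  rows=[
    [0,0.005,0,0,0,0,0],
    [0,0.005,0,0,0,0,0],
    [0,0.005,0,0,0,0,0],
    [0,0.005,0,0,0,0,0],
    [0,0.005,0,0,0,0,0],
  ],
)

```text
time: 5.7
eef_pos: [0.5167, 0.214, 0.0445]
orientation: [-0.0, 0.785, 0.619, -0.0]
contact_force: [-3.6, 1.2, 2.3]
opening: 0.001
```

Emit:
apply_moves(
  rows=[
    [0,0.004,0,0,0,0,0],
    [0,0.004,0,0,0,0,0],
    [0,0.004,0,0,0,0,0],
    [0,0.004,0,0,0,0,0],
  ],
)

```text
time: 6.1
eef_pos: [0.5322, 0.2103, 0.0445]
orientation: [-0.0, 0.785, 0.619, -0.0]
contact_force: [-3.5, 0.7, 1.6]
opening: 0.0
```

Emit:
apply_moves(
  rows=[
    [0,0.004,0,0,0,0,0],
    [0,0.003,0,0,0,0,0],
  ],
)

```text
time: 6.3
eef_pos: [0.5393, 0.2086, 0.0445]
orientation: [0.0, 0.785, 0.619, 0.0]
contact_force: [-3.7, 1.3, 1.8]
opening: 0.0
```

Run:
```python
from h import *
p,M,o=tool();u=np.array([.9716,-.2367]);print('dock x',(p[:2]-[.6098,.1911])@u,'tool force',M.T@o['contact_force'],p); c,p,d=snap('side','s5')
cv2.imwrite('pics/s5c.png',cv2.resize(p[120:240,140:310],None,fx=4,fy=4,interpolation=cv2.INTER_CUBIC)[:,:,::-1])
```

```text
dock x -0.07265186594282119 tool force [ 0.36594396 -3.90758332 -1.81057159] [0.53928881 0.20860401 0.04445483]
```

View pics/s5c.png

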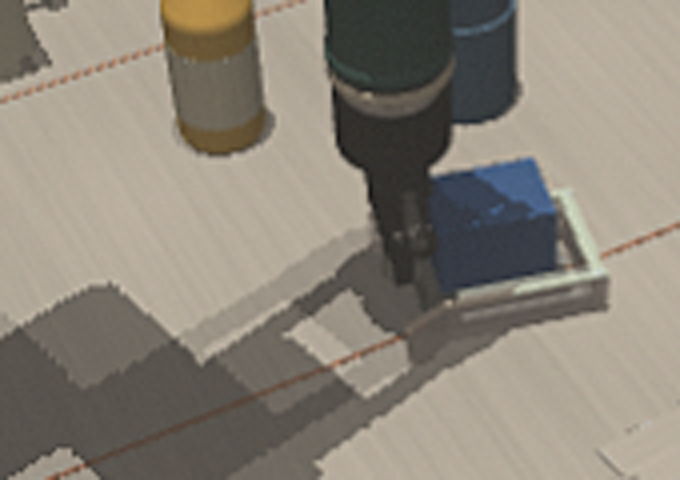

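Emit:
apply_moves(
  rows=[
    [0,0.003,0,0,0,0,0],
    [0,0.002,0,0,0,0,0],
    [0,0.002,0,0,0,0,0],
  ],
)

```text
time: 6.65
eef_pos: [0.5457, 0.207, 0.0444]
orientation: [0.0, 0.785, 0.619, -0.0]
contact_force: [-2.5, 0.7, 0.6]
opening: 0.0
```

Emit:
apply_moves(
  rows=[
    [0,0.001,0,0,0,0,0],
    [0,0.001,0,0,0,0,0],
  ],
)

```text
time: 6.85
eef_pos: [0.5476, 0.2066, 0.0444]
orientation: [0.0, 0.785, 0.619, -0.0]
contact_force: [-2.4, 1.2, 1.9]
opening: 0.0
```

Emit:
apply_moves(
  rows=[
    [0,0.001,0,0,0,0,0],
  ],
)

```text
time: 6.95
eef_pos: [0.5484, 0.2064, 0.0444]
orientation: [-0.0, 0.785, 0.619, -0.0]
contact_force: [-3.3, 1.3, 1.3]
opening: -0.0
```

Emit:
apply_moves(
  rows=[
    [0,0.001,0,0,0,0,0],
    [0,0.001,0,0,0,0,0],
  ],
)

```text
time: 7.15
eef_pos: [0.5505, 0.2059, 0.0444]
orientation: [0.0, 0.785, 0.619, -0.0]
contact_force: [-2.2, 0.6, 0.4]
opening: 0.005
```

Emit:
apply_moves(
  rows=[
    [0,0.001,0,0,0,0,0],
  ],
)

```text
time: 7.25
eef_pos: [0.5515, 0.2057, 0.0445]
orientation: [0.0, 0.785, 0.619, -0.0]
contact_force: [-3.7, 0.5, 0.5]
opening: 0.0
```

Emit:
apply_moves(
  rows=[
    [0,0.001,0,0,0,0,0],
  ],
)

```text
time: 7.35
eef_pos: [0.5515, 0.2056, 0.0444]
orientation: [-0.001, 0.785, 0.619, -0.001]
contact_force: [-6.1, 2.2, 4.4]
opening: 0.003
```

Emit:
apply_moves(
  rows=[
    [0,0.001,0,0,0,0,0],
    [0,0,0,0,0,0,0],
  ],
)

```text
time: 7.55
eef_pos: [0.5515, 0.2055, 0.0444]
orientation: [-0.001, 0.785, 0.619, -0.001]
contact_force: [-6.5, 3.4, 5.5]
opening: -0.002
```

Emit:
apply_moves(
  rows=[
    [0,0.001,0,0,0,0,0],
    [0,0,0,0,0,0,0],
  ],
)

```text
time: 7.75
eef_pos: [0.5516, 0.2054, 0.0443]
orientation: [-0.002, 0.785, 0.619, -0.002]
contact_force: [-8.5, 3.5, 6.1]
opening: 0.005
```

At dock x = −0.060 the force climbed and the arm stopped advancing, which matches home (−0.061 predicted). I'll back off, rise and look.

Emit:
apply_moves(
  rows=[
    [0,-0.02,0,0,0,0,0],
    [0,-0.03,0,0,0,0,0],
    [0,-0.03,0,0,0,0,0],
    [0,0,-0.04,0,0,0,0],
    [0,0,-0.04,0,0,0,0.085],
    [0,0,-0.04,0,0,0,0.085],
    [0,0,-0.04,0,0,0,0.085],
    [0,0,-0.04,0,0,0,0.085],
    [0,0,-0.04,0,0,0,0.085],
    [0,0,0,0,0,0,0.085],
    [0,0,0,0,0,0,0.085],
    [0,0,0,0,0,0,0.085],
  ],
)

```text
time: 8.95
eef_pos: [0.4762, 0.2234, 0.2834]
orientation: [-0.0, 0.785, 0.619, -0.001]
contact_force: [-0.7, -0.1, -0.6]
opening: 0.993
```

Run:
```python
from h import *
p,M,o=tool();print(p,o['opening'],o['contact_force']); c,p,d=snap('wrist','w6')
cv2.imwrite('pics/w6c.png',np.clip(cv2.resize(p[180:380,200:360],None,fx=3,fy=3,interpolation=cv2.INTER_CUBIC)[:,:,::-1].astype(float)*1.4,0,255).astype(np.uint8))
```

```text
[0.47615891 0.22335516 0.28343476] 0.9929361510695645 [-0.65927495 -0.13663708 -0.60960889]
```

View pics/w6.png

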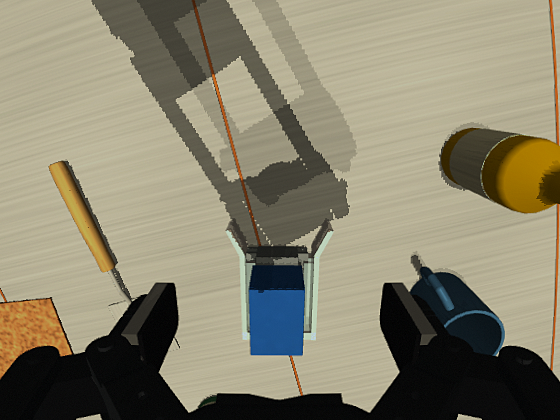

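View pics/w6c.png

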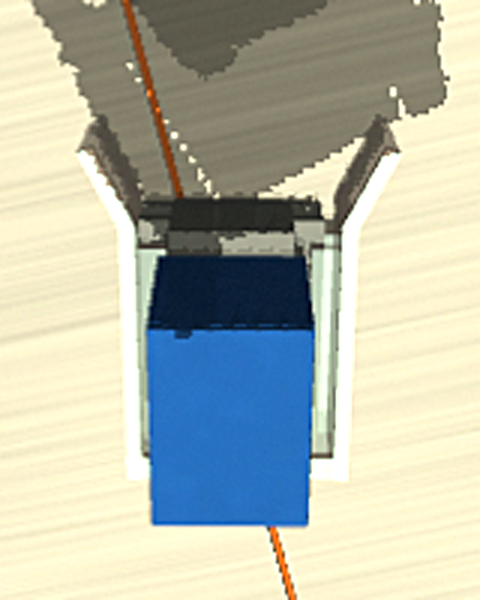

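Run:
```python
from h import *
W=np.load('w6.npz',allow_pickle=True)['c'].item()
px=lambda l:(np.array(l)+.5)/3-.5+np.array((200,180))
L=onplane(W,px([[148,327],[314,327],[309,523],[152,523]]),.09)[:,:2]; k=onplane(W,px([[121,229],[358,229]]),.035)[:,:2]
u=np.array([.9716,-.2367]);v=np.array([.2367,.9716]);o=np.array([.6098,.1911])
f=lambda P:np.c_[(P-o)@u,(P-o)@v].round(4).tolist()
print('lid',f(L),f(L.mean(0)[None]),L.mean(0));print('knee',f(k))
a=(L[3]+L[2]-L[0]-L[1])/2;print(np.arctan2(a[1],a[0]), [np.hypot(*(L[i]-L[i-1])).round(4) for i in range(4)])
print(dto(list(L.mean(0))+[.15],-.239))
print(dto([.610,.191,.15],-.239))
```

```text
lid [[-0.0397, -0.0299], [-0.04, 0.0248], [0.039, 0.0254], [0.0393, -0.0304]] [[-0.0003, -0.0025]] [0.60886246 0.18872848]
knee [[-0.0503, -0.0441], [-0.0506, 0.0447]]
-0.2391262492049494 [np.float64(0.079), np.float64(0.0547), np.float64(0.079), np.float64(0.0558)]
(array([-0.0024,  0.1377,  0.1328]), np.float64(0.216221801013542), array([-0.0022, -0.001 , -1.    ]))
(array([0.    , 0.1382, 0.1328]), np.float64(0.216221801013542), array([-0.0022, -0.001 , -1.    ]))
```

The lid is at dock x ≈ −0.3 mm with its axes parallel, and about 2.5 mm to −y, which is within the fins' play. The box is home, so I'll grip the lid across its width, slightly nearer the centre.

Emit:
apply_moves(
  newtons=50,
  rows=[
    [0,0.03,0,0,0,0.2,0.085],
    [0,0.03,0,0,0,0,0.085],
    [0,0.03,0,0,0,0,0.085],
    [0,0.03,0,0,0,0,0.085],
    [-0.001,0.0182,0,0,0,0,0.085],
    [0,0,0.03,0,0,0,0.085],
    [0,0,0.03,0,0,0,0.085],
    [0,0,0.03,0,0,0,0.085],
    [0,0,0.03,0,0,0,0.085],
    [0,0,0.03,0,0,0,0.085],
    [0,0,0.03,0,0,0,0.085],
    [0,0,0,0,0,0,0.085],
    [0,0,0,0,0,0,0.085],
  ],
)

```text
time: 10.3
eef_pos: [0.6096, 0.1899, 0.1032]
orientation: [-0.001, 0.786, 0.618, -0.002]
contact_force: [0.4, -0.2, 1.1]
opening: 0.996
```

Run:
```python
from h import *
print(dto([.6096,.1901,.075],-.239)); c,p,d=snap('side','s7');snap('wrist','w7')
cv2.imwrite('pics/s7c.png',cv2.resize(p[90:240,170:340],None,fx=4,fy=4,interpolation=cv2.INTER_CUBIC)[:,:,::-1])
```

```text
(array([0.0002, 0.    , 0.0282]), np.float64(0.022725336233722568), array([-3.2e-03, -8.0e-04, -1.0e+00]))
```

View pics/s7c.png

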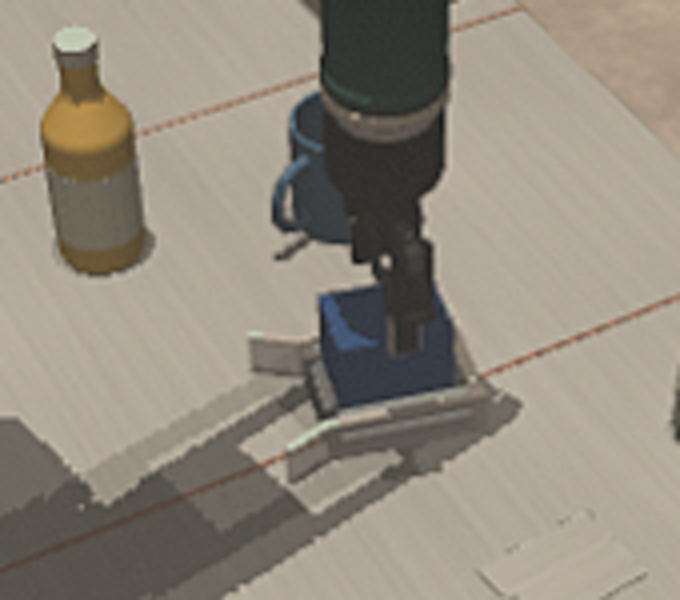

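View pics/w7.png

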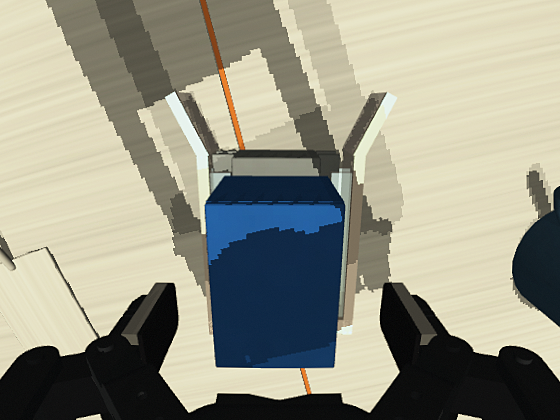

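Emit:
apply_moves(
  newtons=50,
  rows=[
    [0,0,0.012,0,0,0,0.085],
    [0,0,0.01,0,0,0,0.085],
    [0,0,0.006,0,0,0,0.085],
    [0,0,0,0,0,0,0.085],
    [0,0,0,0,0,0,0.065],
    [0,0,0,0,0,0,0.06],
    [0,0,0,0,0,0,0.056],
    [0,0,0,0,0,0,0.05],
    [0,0,0,0,0,0,0.04],
    [0,0,0,0,0,0,0.04],
    [0,0,0,0,0,0,0.04],
  ],
)

```text
time: 11.5
eef_pos: [0.6111, 0.1899, 0.0772]
orientation: [0.0, 0.786, 0.618, 0.0]
contact_force: [-1.0, -3.5, 5.8]
opening: 0.655
```

Run:
```python
from h import *
print(dto([.6096,.1901,.075],-.239)); c,p,d=snap('side','s8');snap('wrist','w8')
cv2.imwrite('pics/s8c.png',cv2.resize(p[90:240,170:340],None,fx=4,fy=4,interpolation=cv2.INTER_CUBIC)[:,:,::-1])
```

```text
(array([-0.0001, -0.0015,  0.0022]), np.float64(0.02398997806737804), array([ 1.e-03, -3.e-04, -1.e+00]))
```

View pics/s8c.png

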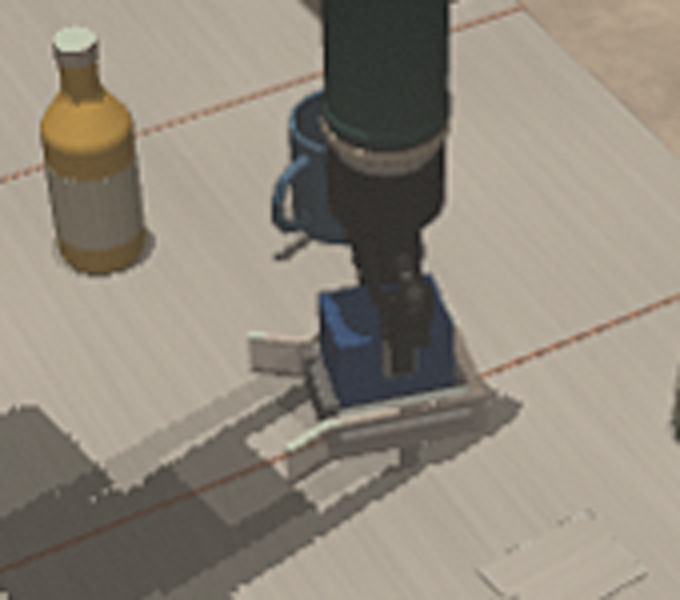

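View pics/w8.png

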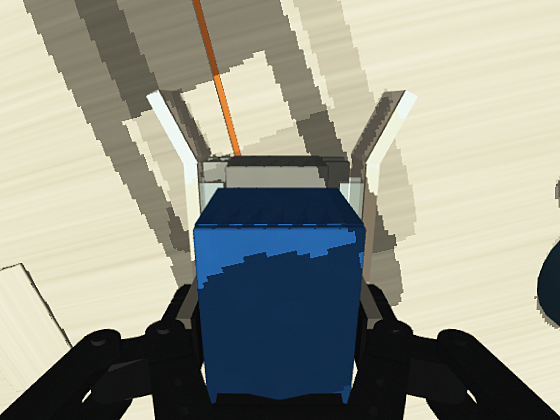

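The lid is gripped at 56 mm, so I'll lift it straight up.

Emit:
apply_moves(
  rows=[
    [0,0,-0.002,0,0,0,0.04],
    [0,0,-0.002,0,0,0,0.04],
    [0,0,-0.002,0,0,0,0.04],
    [0,0,-0.003,0,0,0,0.04],
    [0,0,-0.003,0,0,0,0.04],
  ],
)

```text
time: 12.1
eef_pos: [0.6098, 0.1901, 0.0878]
orientation: [-0.0, 0.786, 0.618, -0.001]
contact_force: [0.3, 0.5, -9.3]
opening: 0.646
```

Run:
```python
from h import *
print(dto([.6096,.1901,.075],-.239),tool()[2]['contact_force']); c,p,d=snap('side','s9')
cv2.imwrite('pics/s9c.png',cv2.resize(p[90:240,170:340],None,fx=4,fy=4,interpolation=cv2.INTER_CUBIC)[:,:,::-1])
```

```text
(array([-0.    , -0.0002,  0.0128]), np.float64(0.024106399487540776), array([-1.9e-03, -4.0e-04, -1.0e+00])) [ 0.27076373  0.50804605 -9.25351236]
```

View pics/s9c.png

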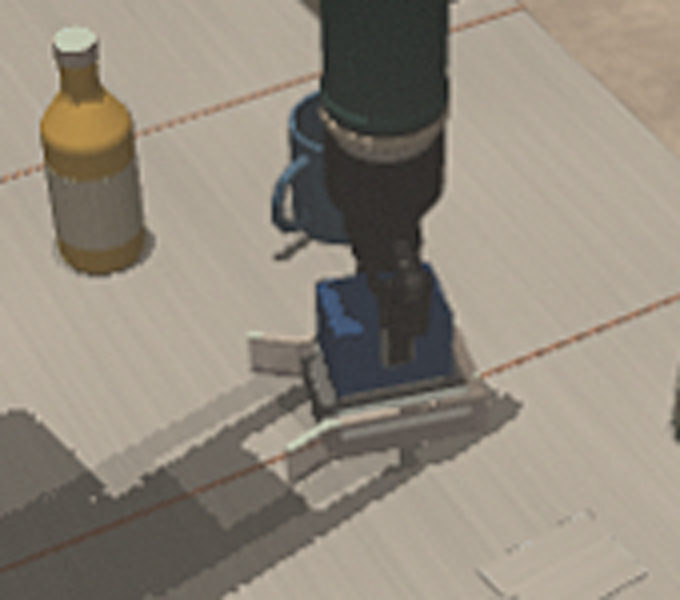

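Emit:
apply_moves(
  rows=[
    [0,0,-0.003,0,0,0,0.04],
    [0,0,-0.003,0,0,0,0.04],
    [0,0,-0.003,0,0,0,0.04],
    [0,0,-0.003,0,0,0,0.04],
    [0,0,-0.003,0,0,0,0.04],
    [0,0,-0.003,0,0,0,0.04],
    [0,0,-0.003,0,0,0,0.04],
    [0,0,-0.003,0,0,0,0.04],
    [0,0,-0.003,0,0,0,0.04],
    [0,0,-0.003,0,0,0,0.04],
    [0,0,-0.004,0,0,0,0.04],
    [0,0,-0.004,0,0,0,0.04],
    [0,0,-0.004,0,0,0,0.04],
    [0,0,-0.004,0,0,0,0.04],
    [0,0,0,0,0,0,0.04],
  ],
)

```text
time: 13.65
eef_pos: [0.6111, 0.1902, 0.1353]
orientation: [0.0, 0.786, 0.618, 0.001]
contact_force: [1.0, -0.2, -1.4]
opening: 0.65
```

Run:
```python
from h import *
print(dto([.6096,.1901,.075],-.239),tool()[2]['contact_force'],tool()[2]['opening']); c,p,d=snap('side','s10')
cv2.imwrite('pics/s10c.png',cv2.resize(p[90:240,170:340],None,fx=4,fy=4,interpolation=cv2.INTER_CUBIC)[:,:,::-1])
```

```text
(array([-0.0005, -0.0015,  0.0603]), np.float64(0.020608151635169117), array([ 1.2e-03,  2.0e-04, -1.0e+00])) [ 0.99422541 -0.16301969 -1.4294593 ] 0.6500187915970228
```

View pics/s10c.png

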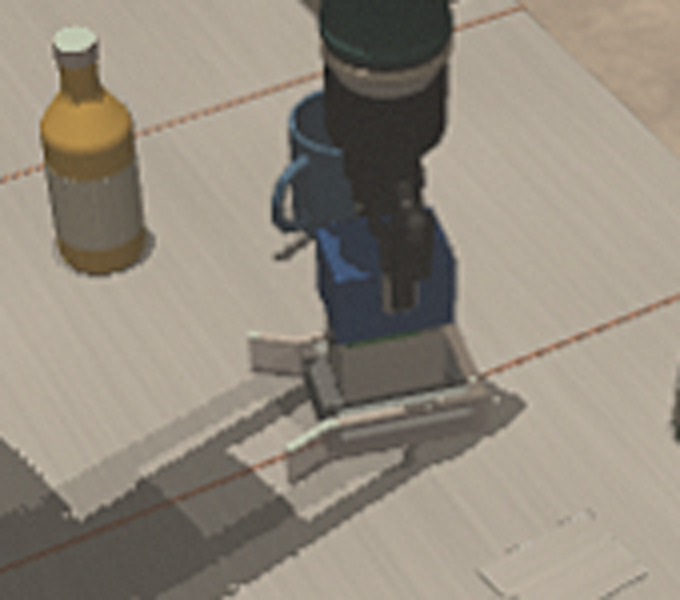

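The lid is clear: the force is down to about the lid's own weight, and the neck is visible. I'll rise and carry it over to the mat.

Run:
```python
from h import *
p,M,o=tool()
print(dto([.6325,-.1928,.185],-.10))
```

```text
(array([-0.367 ,  0.1116, -0.0501]), np.float64(-7.9420958332759675), array([ 7.e-04,  1.e-04, -1.e+00]))
```

Emit:
apply_moves(
  rows=[
    [0,0,-0.02,0,0,0,0.04],
    [0,0,-0.03,0,0,0,0.04],
    [-0.015,0.0046,0,0,0,0,0.04],
    [-0.027,0.0082,0,0,0,0,0.04],
    [-0.027,0.0082,0,0,0,0,0.04],
    [-0.027,0.0082,0,0,0,0,0.04],
    [-0.027,0.0082,0,0,0,0,0.04],
    [-0.027,0.0082,0,0,0,0,0.04],
    [-0.027,0.0082,0,0,0,0,0.04],
    [-0.027,0.0082,0,0,0,0,0.04],
    [-0.027,0.0082,0,0,0,0,0.04],
    [-0.027,0.0082,0,0,0,0,0.04],
    [-0.027,0.0082,0,0,0,0,0.04],
    [-0.027,0.0082,0,0,0,0,0.04],
    [-0.027,0.0082,0,0,0,0,0.04],
    [-0.02,0.006,0,0,0,0,0.04],
    [-0.008,0.0028,0,0,0,-4,0.04],
    [0,0,0,0,0,-4,0.04],
    [0,0,0,0,0,0,0.04],
    [0,0,0,0,0,0,0.04],
  ],
)

```text
time: 15.7
eef_pos: [0.6321, -0.1928, 0.184]
orientation: [-0.0, 0.742, 0.671, -0.0]
contact_force: [0.2, 0.3, 0.1]
opening: 0.649
```

Run:
```python
from h import *
print(dto([.6325,-.1928,.185],-.10),tool()[2]['contact_force'])
snap('wrist','w11'); snap('scene','c11'); snap('side','s11')
S=np.load('c11.npz')['p'];cv2.imwrite('pics/c11c.png',cv2.resize(S[150:330,140:360],None,fx=3,fy=3,interpolation=cv2.INTER_CUBIC)[:,:,::-1])
```

```text
(array([ 0.    ,  0.0004, -0.001 ]), np.float64(-0.047313426436184955), array([-9.e-04,  4.e-04, -1.e+00])) [0.20755368 0.33995708 0.05961674]
```

View pics/w11.png

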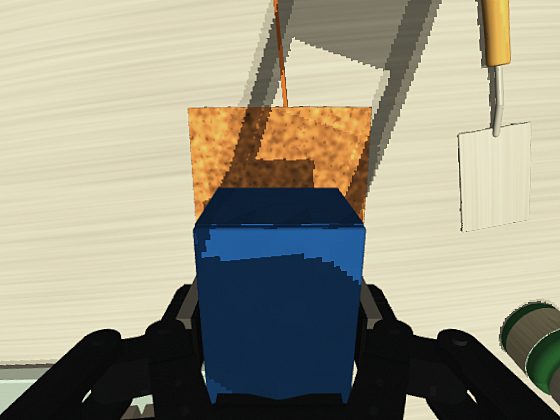

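View pics/c11c.png

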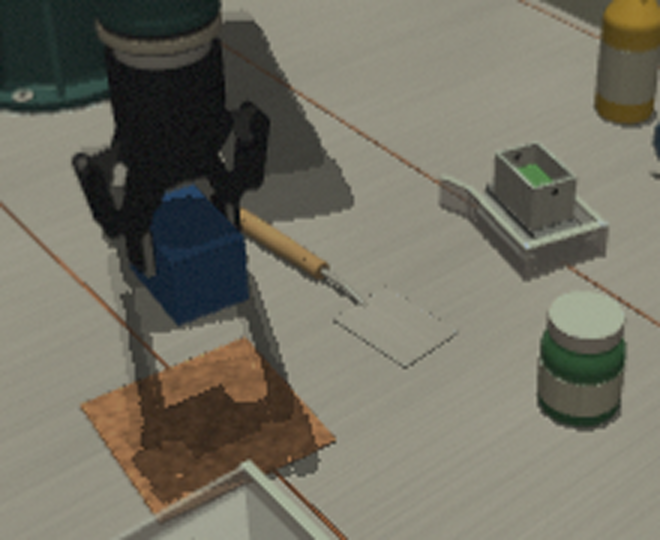

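View pics/s11.png

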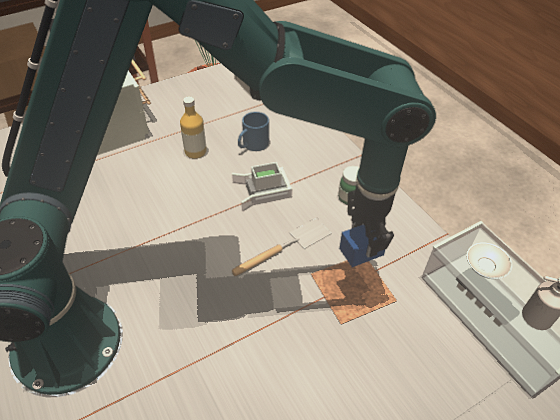

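Run:
```python
from h import *
W=np.load('w11.npz',allow_pickle=True)['c'].item();D=get_calibration('side')
m=onplane(W,[[188,108],[371,107]],.004)[:,:2];t=m[1]-m[0];n=np.array([t[1],-t[0]])/np.hypot(*t);print(m,np.hypot(*t),'centre',m.mean(0)+.075*n)
print('tray',onplane(D,[[422,275],[480,220]],0),onplane(D,[[427,247],[480,222]],.06))
P=cloud(D,np.load('s11.npz')['d']);print(P[248,428],P[275,424],P[224,479])
L=onplane(W,[[193,228],[366,228],[216,405],[351,405]],.184+.0128)[:,:2];print('lid near edge mid',L[:2].mean(0),np.hypot(*(L[1]-L[0])))
p,M,o=tool();print('TCP ahead of near wall',((p[:2]-L[:2].mean(0))@M[:2,1]))
```

```text
[[ 0.55069861 -0.25908493]
 [ 0.56481516 -0.11110332]] 0.1486534030923313 centre [ 0.63241795 -0.19221634]
tray [[ 0.80323059 -0.24595177  0.        ]
 [ 1.06132569 -0.18707711  0.        ]] [[ 0.82838423 -0.21451331  0.06      ]
 [ 1.00088235 -0.2206691   0.06      ]]
[ 0.87131991 -0.19038066  0.00187173] [ 0.79632062 -0.25536348  0.0166447 ] [ 0.93314333 -0.25543537  0.12642244]
lid near edge mid [ 0.59232302 -0.18918102] 0.055622592241556405
TCP ahead of near wall 0.040169250498397695
```

The mat's centre reads (0.632, −0.192) from all three cameras, and the lid is centred on the TCP. Lowering now.

Emit:
apply_moves(
  rows=[
    [0,0,0.02,0,0,0,0.04],
    [0,0,0.03,0,0,0,0.04],
    [0,0,0.03,0,0,0,0.04],
    [0,0,0.02,0,0,0,0.04],
    [0,0,0.014,0,0,0,0.04],
    [0,0,0.008,0,0,0,0.04],
    [0,0,0.005,0,0,0,0.04],
    [0,0,0.003,0,0,0,0.04],
    [0,0,0,0,0,0,0.04],
    [0,0,0,0,0,0,0.04],
  ],
)

```text
time: 16.85
eef_pos: [0.633, -0.1931, 0.0553]
orientation: [0.001, 0.741, 0.671, 0.0]
contact_force: [-0.1, -0.0, -0.8]
opening: 0.65
```

Emit:
apply_moves(
  rows=[
    [0,0,0.001,0,0,0,0.04],
    [0,0,0.001,0,0,0,0.04],
    [0,0,0,0,0,0,0.04],
  ],
)

```text
time: 17.15
eef_pos: [0.6325, -0.1929, 0.0526]
orientation: [0.0, 0.741, 0.671, -0.0]
contact_force: [-0.8, -0.1, -1.0]
opening: 0.647
```

Run:
```python
from h import *
print(dto([.6325,-.1925,.0472],-.10),tool()[2]['contact_force'])
c,p,d=snap('scene','c12');cv2.imwrite('pics/c12c.png',cv2.resize(p[190:330,140:300],None,fx=4,fy=4,interpolation=cv2.INTER_CUBIC)[:,:,::-1])
```

```text
(array([ 0.0004, -0.    ,  0.0054]), np.float64(0.05615910745529363), array([ 1.e-04, -1.e-04, -1.e+00])) [-0.81646268 -0.12060534 -1.0192271 ]
```

View pics/c12c.png

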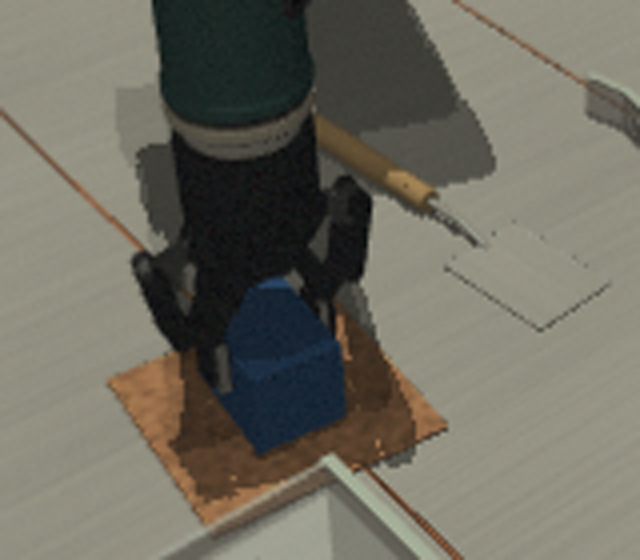

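Emit:
apply_moves(
  rows=[
    [0,0,0.001,0,0,0,0.04],
    [0,0,0.001,0,0,0,0.04],
    [0,0,0.001,0,0,0,0.04],
  ],
)

```text
time: 17.5
eef_pos: [0.6325, -0.1929, 0.0494]
orientation: [-0.0, 0.741, 0.671, -0.0]
contact_force: [0.4, 0.3, -1.0]
opening: 0.651
```

Emit:
apply_moves(
  rows=[
    [0,0,0.001,0,0,0,0.04],
    [0,0,0,0,0,0,0.04],
  ],
)

```text
time: 17.7
eef_pos: [0.6324, -0.1929, 0.0483]
orientation: [-0.0, 0.741, 0.671, -0.0]
contact_force: [-0.6, 0.4, -0.5]
opening: 0.65
```

Emit:
apply_moves(
  rows=[
    [0,0,0.001,0,0,0,0.04],
    [0,0,0,0,0,0,0.04],
  ],
)

```text
time: 17.9
eef_pos: [0.6324, -0.1929, 0.0474]
orientation: [-0.0, 0.741, 0.671, -0.0]
contact_force: [-0.0, -0.5, -1.0]
opening: 0.649
```

Emit:
apply_moves(
  rows=[
    [0,0,0.001,0,0,0,0.04],
    [0,0,0,0,0,0,0.04],
  ],
)

```text
time: 18.1
eef_pos: [0.6325, -0.1929, 0.0471]
orientation: [0.0, 0.741, 0.671, 0.0]
contact_force: [-1.1, 0.7, 3.9]
opening: 0.648
```

Emit:
apply_moves(
  rows=[
    [0,0,0.001,0,0,0,0.04],
    [0,0,0,0,0,0,0.04],
  ],
)

```text
time: 18.3
eef_pos: [0.6325, -0.193, 0.0471]
orientation: [0.0, 0.741, 0.671, 0.0]
contact_force: [-4.5, 0.9, 11.9]
opening: 0.645
```

The lid touches down at TCP z = 0.047, as predicted. I'll ease off, then release.

Emit:
apply_moves(
  rows=[
    [0,0,-0.0015,0,0,0,0.04],
    [0,0,0,0,0,0,0.05],
    [0,0,0,0,0,0,0.057],
    [0,0,0,0,0,0,0.06],
    [0,0,0,0,0,0,0.065],
    [0,0,0,0,0,0,0.075],
    [0,0,0,0,0,0,0.085],
    [0,0,0,0,0,0,0.085],
    [0,0,-0.01,0,0,0,0.085],
    [0,0,-0.03,0,0,0,0.085],
    [0,0,-0.04,0,0,0,0.085],
    [0,0,-0.04,0,0,0,0.085],
    [0,0,-0.04,0,0,0,0.085],
    [0,0,-0.04,0,0,0,0.085],
    [0,-0.03,0,0,0,0,0.085],
    [0,-0.03,0,0,0,0,0.085],
    [0,0,0,0,0,0,0.085],
    [0,0,0,0,0,0,0.085],
  ],
)

```text
time: 20.1
eef_pos: [0.5726, -0.187, 0.248]
orientation: [0.001, 0.741, 0.671, 0.0]
contact_force: [0.9, -0.3, -0.8]
opening: 0.998
```

Run:
```python
from h import *
print(dto([.47,.225,.283],-.239),tool()[2]['contact_force'])
snap('wrist','w13'); c,p,d=snap('side','s13'); snap('scene','c13')
```

```text
(array([ 0.3997, -0.143 , -0.0353]), np.float64(7.9948337421005675), array([ 1.2e-03, -5.0e-04, -1.0e+00])) [ 0.86755649 -0.31166778 -0.79084242]
```

View pics/w13.png

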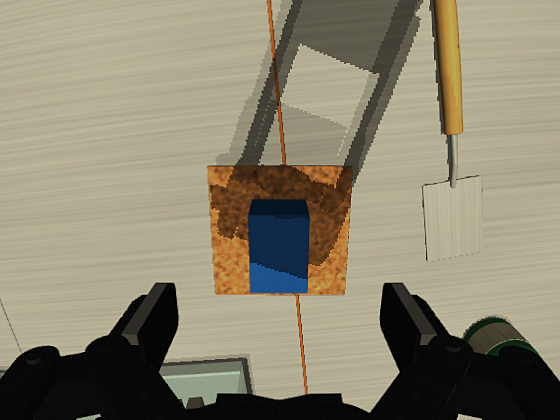

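View pics/s13.png

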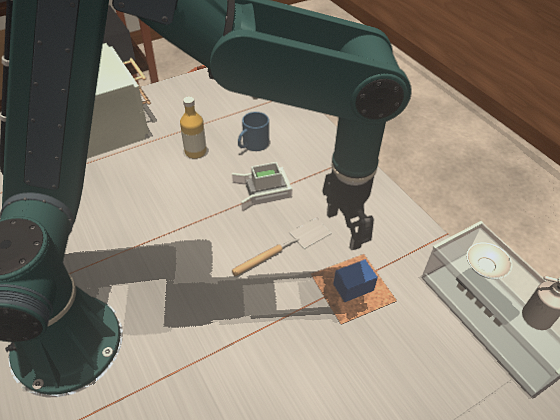

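The lid stands centred on the mat. Next I'll check with the wrist camera that the box is still fully home.

Emit:
apply_moves(
  rows=[
    [0.01,-0.004,-0.015,0,0,0,0.085],
    [0.03,-0.0107,-0.02,0,0,0,0.085],
    [0.03,-0.0107,0,0,0,0,0.085],
    [0.03,-0.0107,0,0,0,0,0.085],
    [0.03,-0.0107,0,0,0,0,0.085],
    [0.03,-0.0107,0,0,0,0,0.085],
    [0.03,-0.0107,0,0,0,0,0.085],
    [0.03,-0.0107,0,0,0,0,0.085],
    [0.03,-0.0107,0,0,0,0,0.085],
    [0.03,-0.0107,0,0,0,0,0.085],
    [0.03,-0.0107,0,0,0,0,0.085],
    [0.03,-0.0107,0,0,0,0,0.085],
    [0.03,-0.0107,0,0,0,0,0.085],
    [0.03,-0.0107,0,0,0,0,0.085],
    [0,0,0,0,0,8,0.085],
    [0,0,0,0,0,0,0.085],
    [0,0,0,0,0,0,0.085],
  ],
)

```text
time: 21.95
eef_pos: [0.47, 0.2256, 0.2826]
orientation: [0.0, 0.785, 0.619, 0.0]
contact_force: [-0.0, -0.2, 0.9]
opening: 0.997
```

Run:
```python
from h import *
print(tool()[0])
c,p,d=snap('wrist','w14')
cv2.imwrite('pics/w14c.png',np.clip(cv2.resize(p[190:370,210:350],None,fx=3.3,fy=3.3,interpolation=cv2.INTER_CUBIC)[:,:,::-1].astype(float)*1.3,0,255).astype(np.uint8))
```

```text
[0.47000558 0.22555816 0.28256388]
```

View pics/w14c.png

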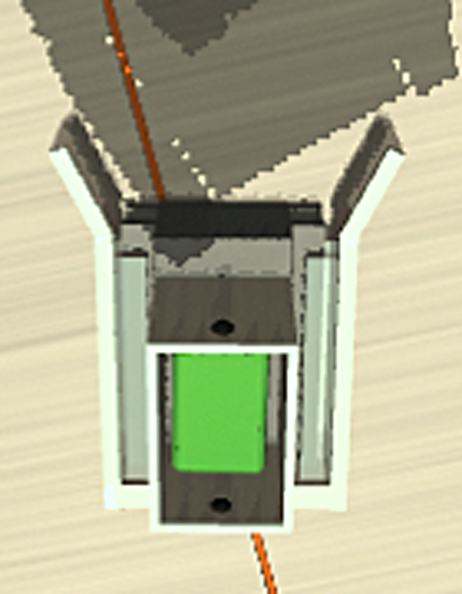

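Run:
```python
from h import *
W=np.load('w14.npz',allow_pickle=True)['c'].item()
px=lambda l:(np.array(l)+.5)/3.3-.5+np.array((210,190))
u=np.array([.9716,-.2367]);v=np.array([.2367,.9716]);o=np.array([.6098,.1911])
f=lambda P:(1000*np.c_[(P[:,:2]-o)@u,(P[:,:2]-o)@v]).round(1).tolist()
N=onplane(W,px([[147,345],[299,345],[292,531],[152,531]]),.08);print('neck',f(N),f(N.mean(0)[None]))
print('foot end',f(onplane(W,px([[155,237],[292,237]]),.034)))
print('dock knee/far',f(onplane(W,px([[95,238],[359,238],[103,510],[349,510]]),.035)))
g=px([[174,353],[266,353],[264,470],[174,470]]);G=onplane(W,g,.064);print('pumice',f(G),f(G.mean(0)[None]))
# lid
for n in('scene','side'):
    c=get_calibration(n);z=np.load(('c13' if n=='scene' else 's13')+'.npz');P=cloud(c,z['d']);h=cv2.cvtColor(z['p'],cv2.COLOR_RGB2HSV)
    m=(h[...,0]>100)&(h[...,0]<130)&(h[...,1]>100)&(np.hypot(P[...,0]-.632,P[...,1]+.193)<.08)
    t=P[m&(P[...,2]>.054)];print(n,'lid top',np.median(t[:,2]),cv2.minAreaRect((1000*t[:,:2]).astype(np.float32)))
```

```text
neck [[-34.3, -24.6], [-34.5, 22.6], [35.9, 22.1], [36.1, -24.3]] [[0.8, -1.1]]
foot end [[-49.6, -24.5], [-49.8, 22.4]]
dock knee/far [[-49.6, -45.0], [-50.0, 45.3], [62.6, -45.8], [62.3, 46.4]]
pumice [[-22.1, -17.0], [-22.2, 13.0], [23.3, 13.1], [23.4, -17.5]] [[0.6, -2.1]]
scene lid top 0.059822847185534656 ((627.2671508789062, -195.1280517578125), (56.14768600463867, 90.76106262207031), 84.82901763916016)
side lid top 0.06221681595535239 ((646.7591552734375, -194.5358123779297), (53.9853515625, 50.89670181274414), 83.11543273925781)
```

Run:
```python
from h import *
print(finish_job(), tool()[2]['time'])
```

```text
the job is handed in; nothing more can be done
the job is handed in; nothing more can be done
```

The box is home in the dock and the lid stands on the mat. I handed the job in at about 22 s of the 66 s allowed; `finish_job` gives no verdict.

**Pushing the box in:** I pushed the near end of its foot with the fingers shut. It stopped hard against the dock's stop at about 9 N, with the tool where I had predicted home.

**Lifting the lid:** I gripped it across its width at 50 N and lifted it straight up. I read 9 N of resistance during the lift, then about its own weight once it was clear.

**Setting it down:** I lowered it open side down onto the mat. Contact came at the predicted height. One extra 1 mm step after contact raised the force to about 12 N before I eased off and let go.

**Last checks:**
- **Box:** the neck reads x = +0.8 mm, y = −1.1 mm in the dock's frame, with its axes parallel. The foot's near end suggests x nearer +0.3 mm. Both are within the allowed 0 to 1 mm, but the reading is only good to about half a millimetre. I did not push again.
- **Pumice:** it is inside the box, about 1 mm off the box's centre line.
- **Lid:** it is upright, with its top at about 60 mm, which is right for standing on the mat. Just before release, the tool holding it was within about 1 mm of the mat's centre. The two fixed cameras disagreed by about 20 mm in x on the lid's final position, because their masks also caught side walls or missed part of the top. I relied on the tool position and the wrist picture for this.
- **Bystanders:** the scraper, jar, mug and yellow bottle look unmoved. I judged this by eye and did not measure it.

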